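# File the pipe cap in the third gap of the kit rack

### The job

Starting from the end of the divider rack where the tall round post stands, count the gaps by running your closed fingertips lightly along the top of the rack's sprung rail, touching it over the first, the second and the third gap in turn, and lift off there without touching the rail any further along. Then push the round white pipe cap that stands on the table in front of the rack into that third gap, fully home against the back board, keeping it upright on the table and never lifting it. Leave the other fittings and tools where they are, and finish with the gripper clear of everything.

Things in the scene. Friction and masses are not known exactly. Their poses are not given: they have to be found in the camera images.
- rack: Fixed plywood rack: 7 dividers (8 mm thick, 38 high, rounded front noses) form 6 gaps 56 mm wide, pitch 64, open to the robot, floored by the table. Origin on the table at the front ends (mouths) of the dividers, mid-row; x into the gaps, y along the row (left at yaw 0), z up. Gap centres y = +160, +96, +32, -32, -96, -160 mm. Back board 38 high, its front at x = 85 mm.
- rail (a joint): Aluminium sprung rail over the back of all six gaps, along the rack's y, centred at rack x = 71 mm, 14 mm wide, 384 long, flat top 58 mm above the table. Value: how far it is pressed down, m: 0 up, 0.006 bottomed. It starts to sink at about 1 N and bottoms at about 4 N.
- post: Tall round grey plastic post, 32 mm across, 85 mm high, fixed at one end of the rack (which end varies) at x = 45 mm, y = +225 or -225 mm in the rack's frame. Gaps are counted from it. Origin at its foot.
- block: Low square grey block, 32 x 32 x 28 mm, fixed at the other end of the rack. Origin at its foot.
- cap: Loose white plastic pipe cap: an upright solid round plug, 46 mm across (48 over its look-only ribs), 32 mm high, about 60 g, standing on the table 55 to 75 mm before the mouths (to its centre), a small bar mark on its flat top. Origin at the centre of its underside, z up. Home against the back board its centre is at rack x = 62 mm.
- nut: Low loose white ring nut, 48 mm across, 18 mm high, standing in the second gap from the rack's +y end; leave alone. Origin at the centre of its underside.
- reducer: Loose grey stepped pipe reducer, 42 mm across, 36 mm high, in the last gap at the rack's -y end; leave alone. Origin at the centre of its underside.
- elbow: Loose white pipe elbow, 52 mm across its foot, 71 mm high, standing in front of the rack beyond its +y end; leave alone. Origin under its foot.
- collar: Loose white ring, 64 mm across, 22 mm high, lying beyond the rack's -y end; leave alone. Origin at the centre of its underside.
- jar: Loose jar, 60 mm across, 80 mm high, behind the rack; leave alone. Origin at the centre of its underside.
- screwdriver: Loose screwdriver lying on the robot's right; leave alone.
- sleeve: Loose grey pipe sleeve, 52 mm across, 70 mm high, standing behind the rack; leave alone. Origin at the centre of its underside.
- span1 (a point): Stretch 1 of the rail's six, 64 mm long, 14 mm wide, 12 mm thick, over the gap centred at y = +160 mm in the rack's frame. The point is the middle of its top. The six butt together in one smooth bar that sinks as one.
- span2 (a point): Stretch 2 of the rail's six, 64 mm long, 14 mm wide, 12 mm thick, over the gap centred at y = +96 mm in the rack's frame. The point is the middle of its top. The six butt together in one smooth bar that sinks as one.
- span3 (a point): Stretch 3 of the rail's six, 64 mm long, 14 mm wide, 12 mm thick, over the gap centred at y = +32 mm in the rack's frame. The point is the middle of its top. The six butt together in one smooth bar that sinks as one.
- span4 (a point): Stretch 4 of the rail's six, 64 mm long, 14 mm wide, 12 mm thick, over the gap centred at y = -32 mm in the rack's frame. The point is the middle of its top. The six butt together in one smooth bar that sinks as one.
- span5 (a point): Stretch 5 of the rail's six, 64 mm long, 14 mm wide, 12 mm thick, over the gap centred at y = -96 mm in the rack's frame. The point is the middle of its top. The six butt together in one smooth bar that sinks as one.
- span6 (a point): Stretch 6 of the rail's six, 64 mm long, 14 mm wide, 12 mm thick, over the gap centred at y = -160 mm in the rack's frame. The point is the middle of its top. The six butt together in one smooth bar that sinks as one.
Not all that is in view belongs to the job. What is shaped like the post but green is not meant. What is shaped like the cap but yellow is not meant.

How it is judged (in metres and radians):
On the way, in this order (a step that is already met when the one before it is completed fails the run):
1. fingers touch the rail over the first gap from the post (((y of post in the frame of rack above 0 m and contact force between the fingers and rail_c0 above 0.3 N) or (not (y of post in the frame of rack above 0 m) and contact force between the fingers and rail_c5 above 0.3 N))), for 0.1 s.
2. fingers touch the rail over the second gap from the post (((y of post in the frame of rack above 0 m and contact force between the fingers and rail_c1 above 0.3 N) or (not (y of post in the frame of rack above 0 m) and contact force between the fingers and rail_c4 above 0.3 N))), for 0.1 s.
3. fingers touch the rail over the third gap from the post (((y of post in the frame of rack above 0 m and contact force between the fingers and rail_c2 above 0.3 N) or (not (y of post in the frame of rack above 0 m) and contact force between the fingers and rail_c3 above 0.3 N))), for 0.1 s.
4. then the cap is home in the third gap (((y of post in the frame of rack above 0 m and y of cap in the frame of rack between 0.023 and 0.041 m) or (not (y of post in the frame of rack above 0 m) and y of cap in the frame of rack between -0.041 and -0.023 m)) and x of cap in the frame of rack above 0.056 m and height (world z) of cap below 0.005 m and angle between cap's own z axis and vertical below 0.1 rad), for 0.2 s.
At the end, for the whole second after the job is handed in: The cap stands upright on the table (tilt under 0.1 rad, underside within 5 mm of the table) and at rest in the third gap from the post, its centre at least 56 mm into the gap and within 9 mm of the gap's centre line; the rail has sprung back up (all of step 4 and linear speed of cap below 0.02 m/s and value of joint rail below 0.001 m); the robot touches nothing.
It fails at once if the fingers touch the rail beyond the third gap ((y of post in the frame of rack above 0 m and (contact force between the fingers and rail_c3 above 0.3 N or contact force between the fingers and rail_c4 above 0.3 N or contact force between the fingers and rail_c5 above 0.3 N)) or (not (y of post in the frame of rack above 0 m) and (contact force between the fingers and rail_c2 above 0.3 N or contact force between the fingers and rail_c1 above 0.3 N or contact force between the fingers and rail_c0 above 0.3 N))).
It fails at once if the rail is pressed hard (over 20 N) (contact force between the fingers and rail above 20 N).
It fails at once if the cap is lifted more than 12 mm (height (world z) of cap above 0.012 m).
It fails at once if the cap is tipped over (angle between cap's own z axis and vertical above 0.5 rad).
It fails at once if another fitting or tool is moved more than 25 mm (distance of any of nut, reducer, elbow, collar, jar, screwdriver, sleeve from where it was at the start of the episode above 0.025 m).
It also fails if it takes over 67 s, if anything falls off the work surface, if the arm or the gripper's body presses on something with over 40 N, if the wrist force passes 120 N, or if a joint passes its speed limit or range.

### The arm

A 7-joint arm with a two-finger parallel gripper is mounted at the origin on the work surface. World frame = base frame: x ahead of the robot, y to its left, z up, the work surface at z = 0. Lengths are in mm, angles in rad, forces in N, time in s.
With the tool pointing down it reaches from about 400 to 850 mm from the base axis. Payload 6.9 kg.
Tool frame: the origin (TCP) lies at the very end of the fingers, on their centre line; the grasp point (between the pads) lies 19 mm behind it; x points along the fingers, z is the direction in which the jaws open and shut, and the axes are right-handed (so a half turn about x gives the same grasp; the last joint's range is limited). The gripper opens to 85 mm and grips with 20 to 120 N. Pads are 22 mm wide; open, the fingers measure 114 mm over their backs; the gripper's body (76 mm by 85 mm) begins 54 mm behind the grasp point. The pads swing forward as they close: fully open they stand 13 mm farther back than shut.
Start: joints at [-1.151, 0.507, -0.238, 1.5, 0.126, 1.149, -0.155], TCP at [192.941, 594.462, 231.275] pointing down, gripper open.
Joint ranges: [-3.08, 3.08], [-0.24, 2.05], [-1.43, 1.35], [0, 2.5], [-1.52, 4.66], [0.17, 1.96], [-2.89, 2.89]. Speed limits (rad/s): [2.39, 2.39, 3.14, 3.14, 3.14, 3.14, 3.14].

### API

Orientations are given as a 3x3 rotation matrix whose columns are the frame's x, y, z axes.
In Python, from rig import sense, camera, close_job gives the robot as it stands.
- The arm moves only by the tool step_arm, never from a script. Its argument "plan" is a list of rows, each a list of 5 numbers: the opening, from -1 (shut) to 1 (fully open), so that 0 is half open, then the shift along the tool's x, y, z in cm, then the turn about the tool's x in degrees. In form: [[gripper, x, y, z, yaw], ...]. A call has 1 to 20 rows; each row is the pose to reach, as a shift and turn from the pose measured when the call began, along the tool's axes at that moment; what a row does not reach only later rows make up. A row lasts 1/8 s, in which the tool goes at most 62.5 mm and 10.7 degrees, less where a joint would pass 70% of its speed; a pose out of reach is approached as far as the arm can. A call with a gripper value outside its range is refused whole. The fingers move at their own pace and stop on an object; "grip_force" is the grip in N (left out, the last holds). Time passes only in rows, so rows that repeat a pose let the fingers close. It gives the time, the measured TCP pose, the force and the opening at its end, in the units of the state.
- sense(): the state, without advancing time (a new reading comes with each control period).
- camera(name): name is "scene" or "side" or "wrist"; returns a dict with "image" (480x640x3 uint8, red, green, blue), "range_z" (480x640 float32, mm along the optical axis (not along the pixel's ray), 0 where there is no reading), "intrinsics" (3x3 intrinsics, pixels), "world_from_camera" (4x4, takes a point from camera to world coordinates); the wrist camera has in their place "mount" (4x4, takes a point from camera to tool coordinates, whose origin is the TCP and whose axes are the tool frame's). Camera axes: x right, y down, z forward; pixel columns grow to the right and rows downward; lengths in mm; the calibration is good to about 2 mm. A picture is of the moment at which its call begins: read the wrist's pose just before it.
- close_job(): hands the job in, once; it reports no verdict.
The state is a dict: "clock": time; "joint_positions": joint angles; "qd": joint speeds; "effort": joint torques, N m; "tcp_pos": TCP position; "ee_rot": TCP orientation; "contact_force": force on the tool from outside, world axes, zero at the start; "moment": the same for the moment, N m; "grip_width": opening from 0.0 (shut) to 1.0 (fully open).
Only numpy, scipy, OpenCV 4.12 (cv2) and the standard library are available. Lean on these libraries where they do the work, as an engineer would, in place of code of your own. Each camera call takes 0.05 s, during which the arm holds its last target.

## Working session

There is one attempt and no reset: what is moved stays moved. The work goes in short steps, Python scripts to look and compute and a tool call to move; the robot and the scene stay as the last step left them, time stands still between calls to the robot, and variables do not carry over. Pictures are saved under pics/ and viewed, and the job is handed in when it is done.

Besides the shell and the picture viewer there is one more tool, called after "Call:" as name(argument=value, ...), one argument or row to a line, values as JSON. step_arm: Moves the arm, as the interface text tells. Its arguments: {"type":"object","properties":{"plan":{"type":"array"},"grip_force":{"type":"number"}},"required":["plan"]}

```bash
mkdir -p pics; ls
python3 - <<'E'
from rig import sense,camera
import cv2,numpy as np,pickle
s=sense();print(s['clock'],s['tcp_pos'],np.round(s['ee_rot'],3),s['contact_force'],s['grip_width'])
for n in ['scene','side','wrist']:
    c=camera(n);pickle.dump((c,s),open(f'{n}0.pkl','wb'))
    cv2.imwrite(f'pics/{n}0.png',c['image'][:,:,::-1])
    print(n,c['intrinsics'].tolist(),np.round(c.get('world_from_camera',c.get('mount')),3).tolist())
E
```

```text
pics
0.0 [192.85447724 593.97383436 230.42653201] [[-0.    -0.951  0.309]
 [-0.002  0.309  0.951]
 [-1.    -0.    -0.002]] [-0.64288985  0.11416636  0.33577886] 0.9982840115713945
scene [[587.554747813638, 0.0, 323.90669076295364], [0.0, 587.554747813638, 246.34978676997153], [0.0, 0.0, 1.0]] [[0.047, 0.866, -0.497, 1253.232], [0.999, -0.046, 0.013, 14.746], [-0.012, -0.497, -0.868, 1281.757], [0.0, 0.0, 0.0, 1.0]]
side [[437.71465194358416, 0.0, 316.0953199946182], [0.0, 437.71465194358416, 239.4567998381535], [0.0, 0.0, 1.0]] [[0.92, -0.202, 0.337, 252.763], [-0.393, -0.459, 0.797, -669.809], [-0.006, -0.865, -0.502, 502.587], [0.0, 0.0, 0.0, 1.0]]
wrist [[358.7751962290275, 0.0, 324.2640175655394], [0.0, 358.7751962290275, 236.36923420486295], [0.0, 0.0, 1.0]] [[0.0, -0.307, 0.952, -143.668], [0.001, -0.952, -0.307, 78.931], [1.0, 0.001, 0.0, 0.519], [0.0, 0.0, 0.0, 1.0]]
```

View pics/scene0.png

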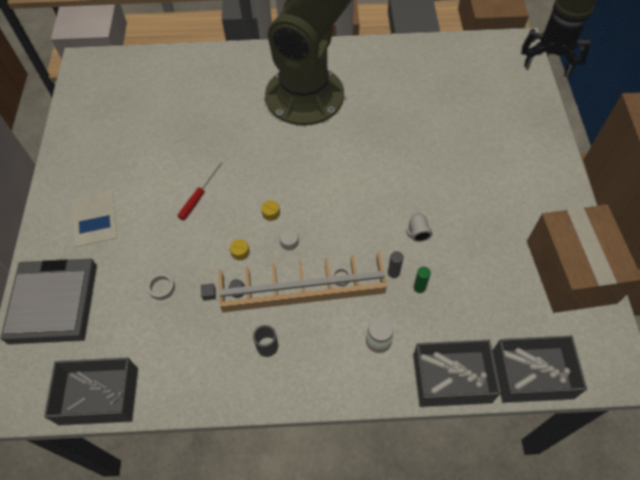

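View pics/side0.png

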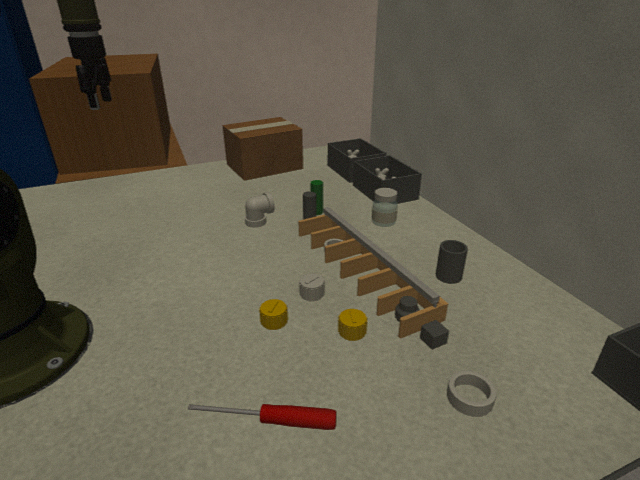

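View pics/wrist0.png

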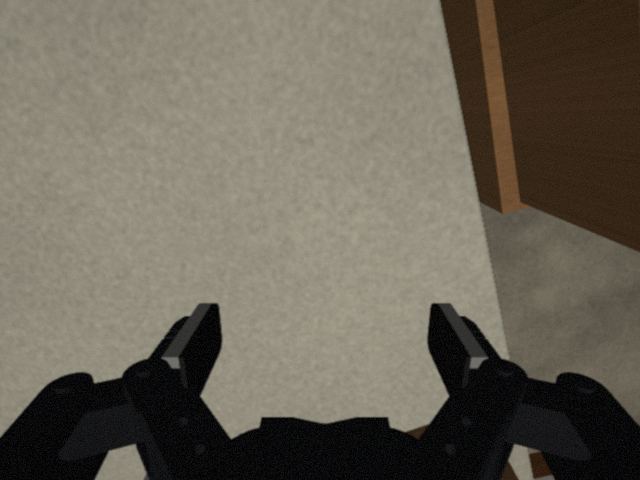

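Scene camera: grey post at (396,264), so the post is at the rack's +y end. The green lookalike is at (423,279) and the block at (208,291). The white cap is at (289,240), with yellow lookalikes at (270,209) and (239,248). Other white things are the nut (341,275), elbow (420,227), collar (161,287) and jar (379,333). I choose the white plug at (289,240) and will check it in a close crop.

```bash
cat > h.py <<'E'
import numpy as np,cv2,pickle
def ray(c,uv,W=None):
    W=c['world_from_camera'] if W is None else W
    K=c['intrinsics'];d=np.linalg.inv(K)@np.array([uv[0],uv[1],1.]);return W[:3,3],W[:3,:3]@d
def onplane(c,uv,z,W=None):
    o,d=ray(c,uv,W);t=(z-o[2])/d[2];return o+t*d
def cloud(c,W=None):
    W=c['world_from_camera'] if W is None else W
    z=c['range_z'].astype(float);v,u=np.indices(z.shape);K=c['intrinsics']
    p=np.stack([(u-K[0,2])/K[0,0]*z,(v-K[1,2])/K[1,1]*z,z],-1)
    p=p@W[:3,:3].T+W[:3,3];p[z==0]=np.nan;return p
E
python3 - <<'E'
from h import *
c,s=pickle.load(open('scene0.pkl','rb'))
im=c['image'];cr=im[190:320,190:440];cv2.imwrite('pics/scrop.png',cv2.resize(cr,None,fx=3.2,fy=3.2,interpolation=cv2.INTER_CUBIC)[:,:,::-1])
c2,_=pickle.load(open('side0.pkl','rb'))
cr=c2['image'][170:360,230:470];cv2.imwrite('pics/sidecrop.png',cv2.resize(cr,None,fx=3.1,fy=3.1,interpolation=cv2.INTER_CUBIC)[:,:,::-1])
P=cloud(c)
for n,uv in dict(cap=(289,239),post=(396,257),block=(208,288),rail=(300,286),railL=(222,291),table=(330,220)).items(): print(n,im[uv[1],uv[0]],np.round(P[uv[1],uv[0]],1))
E
```

```text
cap [151 144 134] [516.  -51.1  39.5]
post [79 78 74] [604.5 198.6  84.6]
block [79 79 76] [ 633.3 -246.    27.1]
rail [95 90 86] [651.3 -27.1  51.3]
railL [137 134 126] [ 659.2 -206.5   60.4]
table [152 148 133] [4.414e+02 5.350e+01 2.000e-01]
```

View pics/scrop.png

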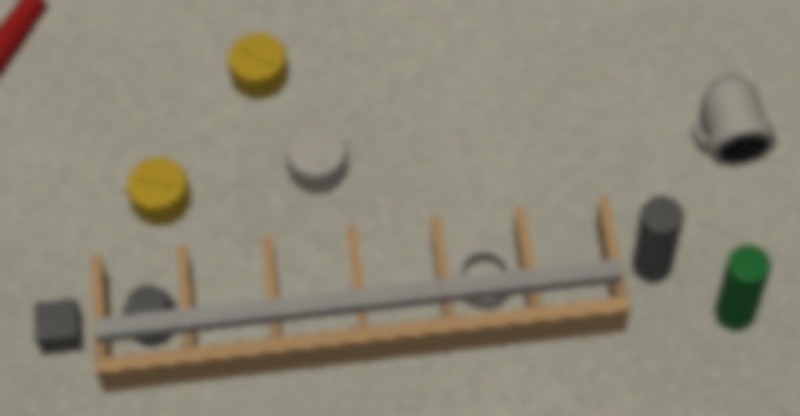

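View pics/sidecrop.png

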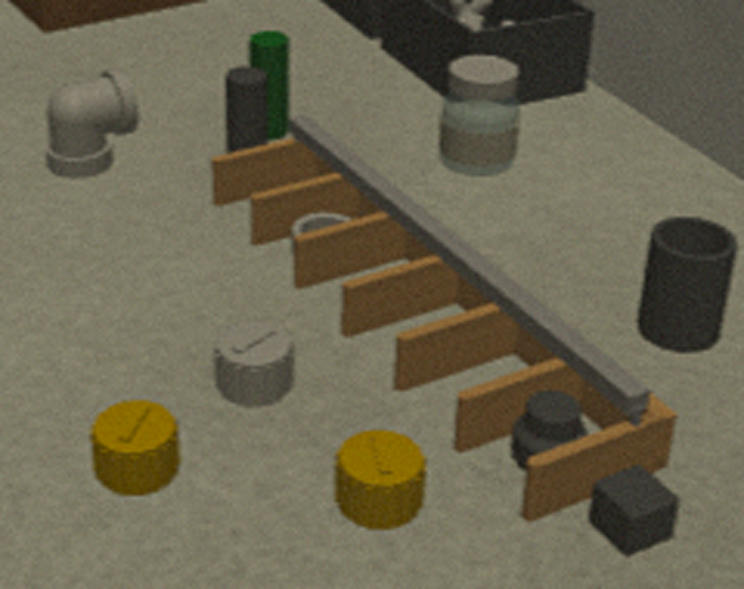

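The crops confirm the cap: a white ribbed plug with a bar mark at crop (318,160), i.e. pixel (289,240). The post and block ends also match. Next I measure the rack's pose.

Run:
```python
from h import *
c,s=pickle.load(open('scene0.pkl','rb'));P=cloud(c);im=c['image']
# rail in scene: cloud points near height 58
m=(P[...,2]>50)&(P[...,2]<66);m[:265]=0;m[300:]=0;m[:,:215]=0;m[:,388:]=0
hsv=cv2.cvtColor(im,cv2.COLOR_RGB2HSV)
m&=hsv[...,1]<60
v,u=np.nonzero(m);print(len(u),u.min(),u.max())
# per-column centre of rail colour
Q=np.array([onplane(c,(a,b),58) for a,b in zip(u,v)])
vx,vy,x0,y0=cv2.fitLine(Q[:,:2].astype(np.float32),cv2.DIST_HUBER,0,.01,.01).ravel()
d=np.array([vx,vy]);d*=np.sign(d[1]);n=np.array([d[1],-d[0]])
t=(Q[:,:2]-[x0,y0])@d;w=(Q[:,:2]-[x0,y0])@n
print('dir',d,'yaw',np.degrees(np.arctan2(-d[0],d[1])),'len',np.percentile(t,[0,1,99,100]),'w',np.percentile(w,[2,50,98]))
mid=np.array([x0,y0])+d*(t.min()+t.max())/2;print('rail mid',mid,'origin',mid-71*n)
# wood
wm=((hsv[...,0]<20)&(hsv[...,1]>90)).astype(np.uint8);wm[:240]=0;wm[320:]=0;wm[:,:205]=0;wm[:,:]&=(np.arange(640)<395).astype(np.uint8)
R0=mid-71*n
v,u=np.nonzero(wm);q=np.array([onplane(c,(a,b),38)[:2] for a,b in zip(u,v)])-R0
X=q@n;Y=q@d
for k in range(7):
    yk=192-64*k;sel=abs(Y-yk)<20
    s2=sel&(X>5)&(X<55);print(yk,'ymean',Y[s2].mean().round(1),'xmin',X[sel].min().round(1),np.sort(X[sel])[:4].round(1))
for n_,uv,z in [('post',(396.6,257.5),85),('cap',(289,238.5),32)]:
    p=onplane(c,uv,z)[:2];print(n_,p,(p-R0)@n,(p-R0)@d)
# cap via cloud
mm=(P[...,2]>24)&(P[...,2]<40);mm[:225]=0;mm[255:]=0;mm[:,:275]=0;mm[:,305:]=0
v,u=np.nonzero(mm);print('cap blob',u.mean(),v.mean(),u.min(),u.max(),v.min(),v.max());q=np.array([onplane(c,(a,b),32)[:2] for a,b in zip(u,v)])
print(q.min(0),q.max(0),q.mean(0))
```

```text
1126 219 383
dir [-0.07610069  0.9971001 ] yaw 4.364468 len [-190.16397472 -186.97581795  188.94361184  193.22211488] w [-8.48283716  0.01592788  9.02818584]
rail mid [647.42666649 -22.69505437] origin [576.63256096 -28.0982035 ]
192 ymean 190.9 xmin 4.0 [4.  4.3 6.7 7. ]
128 ymean 127.4 xmin 4.1 [4.1 4.4 6.8 7.1]
64 ymean 63.9 xmin 4.2 [4.2 6.6 6.9 9.3]
0 ymean 0.8 xmin 4.0 [4.  4.3 6.7 7. ]
-64 ymean -62.6 xmin 4.1 [4.1 6.8 7.1 9.5]
-128 ymean -126.0 xmin 3.9 [3.9 4.2 6.6 6.9]
-192 ymean -189.6 xmin 3.7 [3.7 4.  6.4 6.7]
post [606.15643368 199.81739119] 46.78279138614519 225.00787848886299
cap [510.11733373 -51.48203333] -68.10186634976772 -18.2541645799055
cap blob 287.9649805447471 237.21789883268482 279 297 229 246
[482.1611961  -76.26220407] [531.37884435 -31.40616584] [506.23878449 -53.97887519]
```

Call:
step_arm(
  plan=[
    [-1,1,-5,-2.7,-3],
    [-1,2,-10,-5.3,-6],
    [-1,3,-15,-8,-9],
    [-1,4,-20,-10.6,-12],
    [-1,5,-25,-13.3,-15],
    [-1,6,-30,-15.9,-18],
    [-1,7,-35,-18.6,-20],
    [-1,7,-40,-21.2,-22.4],
    [-1,7,-45,-23.9,-22.4],
    [-1,7,-50,-26.5,-22.4],
    [-1,7,-54,-28.7,-22.4],
    [-1,7,-56.2,-29.8,-22.4],
    [-1,7,-56.2,-29.8,-22.4],
    [-1,7,-56.2,-29.8,-22.4],
    [-1,7,-56.2,-29.8,-22.4],
  ],
  grip_force=20,
)

```text
clock: 2.02
tcp_pos: [634.5, 138.8, 161.2]
ee_rot: [[-0.001, -0.997, -0.079], [-0.001, -0.079, 0.997], [-1.0, 0.001, -0.001]]
contact_force: [-0.1, -0.7, 0.1]
grip_width: -0.002
```

Run:
```python
from rig import sense,camera
import cv2,numpy as np,pickle
s=sense();print(s['clock'],s['tcp_pos'],np.round(s['ee_rot'],3),s['contact_force'],s['grip_width'])
c=camera('wrist');pickle.dump((c,s),open('w1.pkl','wb'));cv2.imwrite('pics/w1.png',c['image'][:,:,::-1])
c=camera('scene');pickle.dump((c,s),open('s1.pkl','wb'));cv2.imwrite('pics/s1.png',cv2.resize(c['image'][190:320,190:440],None,fx=3.2,fy=3.2,interpolation=cv2.INTER_CUBIC)[:,:,::-1])
```

```text
2.025 [634.47436422 138.79182731 161.1951266 ] [[-0.001 -0.997 -0.079]
 [-0.001 -0.079  0.997]
 [-1.     0.001 -0.001]] [-0.08686322 -0.68056037  0.13055052] -0.002043765608325519
```

View pics/w1.png

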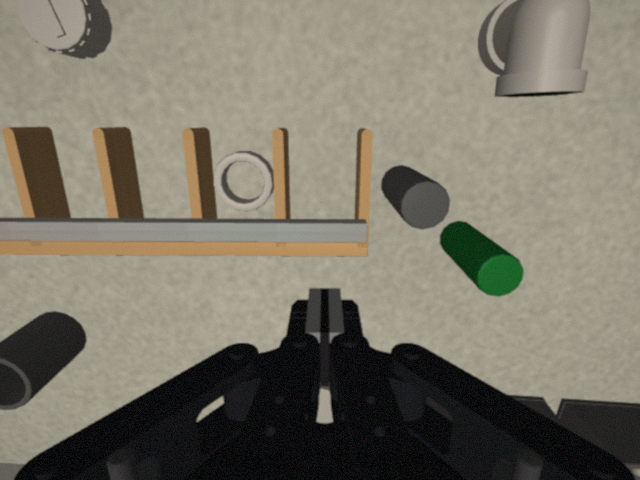

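View pics/s1.png

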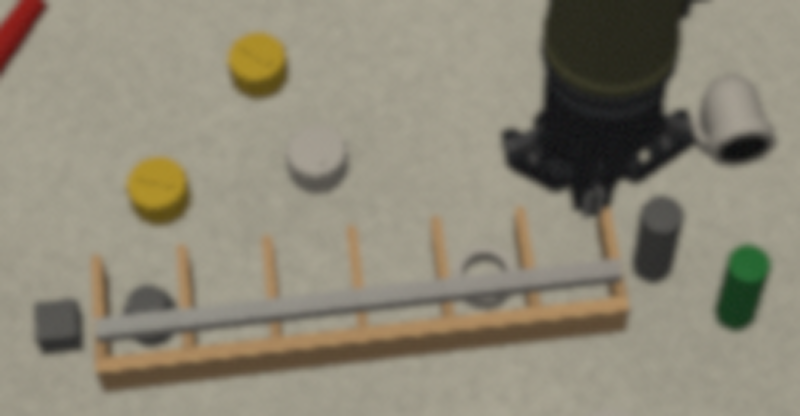

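Wrist view: rail's post-side end at about (367,231), grey post top (425,205), green post (498,275), nut (243,181), cap top (50,15), fingers at (325,300). Next: cross-check the rack pose with this view.

```bash
cat >> h.py <<'E'
def WW(c,s):
    T=np.eye(4);T[:3,:3]=s['ee_rot'];T[:3,3]=s['tcp_pos'];return T@c['mount']
d=np.array([-0.0761,0.9971]);n=np.array([0.9971,0.0761]);R0=np.array([576.63,-28.1])
def rk(p): p=np.asarray(p)[...,:2]-R0;return np.stack([p@n,p@d],-1)
E
python3 - <<'E'
from h import *
c,s=pickle.load(open('w1.pkl','rb'));W=WW(c,s);P=cloud(c,W);im=c['image']
hsv=cv2.cvtColor(im,cv2.COLOR_RGB2HSV)
for nm,uv in dict(rail=(200,231),table=(430,120),post=(430,206),cap=(45,15)).items(): print(nm,np.round(P[uv[1],uv[0]],1))
m=(hsv[...,1]<45);m[:215]=0;m[246:]=0;m[:,372:]=0;m&=(P[...,2]>48)
v,u=np.nonzero(m);Q=np.array([onplane(c,(a,b),58,W) for a,b in zip(u,v)]);r=rk(Q)
print('rail x',np.percentile(r[:,0],[2,50,98]),'ymax',np.percentile(r[:,1],[99,100]))
A=np.polyfit(r[:,1],r[:,0],1);print('slope deg',np.degrees(np.arctan(A[0])),'x at y 160,32',np.polyval(A,[160,32]))
wm=(hsv[...,0]<20)&(hsv[...,1]>90);v,u=np.nonzero(wm)
r=rk(np.array([onplane(c,(a,b),38,W) for a,b in zip(u,v)]))
for k in range(5):
    y=192-64*k;sel=(abs(r[:,1]-y)<8);print(y,'xmin',r[sel,0].min().round(1));
for y in (192,128):
    sel=(abs(r[:,1]-y)<9)&(r[:,0]>10)&(r[:,0]<50);print(y,r[sel,1].mean(),r[sel,1].min(),r[sel,1].max())
print('post',rk(onplane(c,(430,206),85,W)))
E
```

```text
rail [638.6  49.9  57.6]
table [548.5 217.8   1.2]
post [601.1 202.9  86. ]
cap [504.4 -56.6  33.9]
rail x [58.55515594 66.51434419 74.63506072] ymax [189.66170905 193.27403895]
slope deg 0.010858800384500628 x at y 160,32 [66.57235789 66.54809909]
192 xmin -2.9
128 xmin -2.6
64 xmin -3.0
0 xmin -2.7
-64 xmin -2.4
192 191.30403552483085 186.02910462233828 196.57913915117595
128 129.92822201483548 124.08597051694493 135.50947155707442
post [ 42.21371238 228.7568113 ]
```

Call:
step_arm(
  plan=[
    [-1,3,0.1,0,0],
    [-1,6,0.1,0,0],
    [-1,8,0.1,0,0],
    [-1,9.3,0.1,0,0],
    [-1,9.6,0.1,0,0],
    [-1,9.8,0.1,0,0],
    [-1,9.8,0.1,0,0],
  ],
)

```text
clock: 3.0
tcp_pos: [634.1, 138.3, 63.9]
ee_rot: [[0.001, -0.997, -0.079], [-0.001, -0.079, 0.997], [-1.0, -0.001, -0.001]]
contact_force: [-0.1, -0.4, 0.6]
grip_width: 0.001
```

Call:
step_arm(
  plan=[
    [-1,0.2,0,0,0],
    [-1,0.4,0,0,0],
    [-1,0.5,0,0,0],
    [-1,0.6,0,0,0],
    [-1,0.7,0,0,0],
    [-1,0.8,0,0,0],
    [-1,0.8,0,0,0],
  ],
)

```text
clock: 3.88
tcp_pos: [634.1, 138.3, 56.0]
ee_rot: [[0.001, -0.997, -0.079], [-0.001, -0.079, 0.997], [-1.0, -0.001, -0.001]]
contact_force: [-0.1, 0.3, 2.4]
grip_width: 0.001
```

Contact on stretch 1 at 2.4 N and z = 56. Next: slide along to stretch 3.

Call:
step_arm(
  plan=[
    [-1,0.05,0,-0.7,0],
    [-1,0.05,0,-1.4,0],
    [-1,0.05,0,-2.1,0],
    [-1,0.05,0,-2.8,0],
    [-1,0.05,0,-3.5,0],
    [-1,0.05,0,-4.2,0],
    [-1,0.05,0,-4.9,0],
    [-1,0.05,0,-5.6,0],
    [-1,0.05,0,-6.3,0],
    [-1,0.05,0,-6.3,0],
    [-1,0.05,0,-6.3,0],
  ],
)

```text
clock: 5.25
tcp_pos: [639.2, 74.4, 55.5]
ee_rot: [[0.001, -0.997, -0.078], [-0.002, -0.078, 0.997], [-1.0, -0.0, -0.002]]
contact_force: [-0.4, -1.1, 2.9]
grip_width: 0.002
```

Run:
```python
from rig import sense
from h import *
s=sense();print(s['contact_force'],s['tcp_pos'],rk(s['tcp_pos']))
```

```text
[-0.43487819 -1.1481073   2.85933558] [639.16371317  74.37373219  55.49762384] [70.15061642 97.4177428 ]
```

Call:
step_arm(
  plan=[
    [-1,0,0,-0.7,0],
    [-1,0,0,-1.4,0],
    [-1,0,0,-2.1,0],
    [-1,0,0,-2.8,0],
    [-1,0,0,-3.5,0],
    [-1,0,0,-4.2,0],
    [-1,0,0,-4.9,0],
    [-1,0,0,-5.6,0],
    [-1,0,0,-6.1,0],
    [-1,0,0,-6.1,0],
    [-1,0,0,-6.1,0],
  ],
)

```text
clock: 6.62
tcp_pos: [643.9, 12.6, 55.6]
ee_rot: [[0.001, -0.997, -0.077], [-0.003, -0.077, 0.997], [-1.0, -0.0, -0.003]]
contact_force: [0.1, -1.2, 2.5]
grip_width: 0.002
```

Run:
```python
from rig import sense
from h import *
s=sense();print(s['contact_force'],s['tcp_pos'],rk(s['tcp_pos']))
```

```text
[ 0.07811839 -1.17463301  2.52254314] [643.9426979   12.57737072  55.6042906 ] [70.21303899 35.43691004]
```

Call:
step_arm(
  plan=[
    [-1,-1,0,0,0],
    [-1,-4,0,0,0],
    [-1,-8,0,0,0],
    [-1,-11,0,0,0],
    [-1,-12,4,-1.5,0],
    [-1,-12,8,-3,0],
    [-1,-12,11,-5,0],
    [-1,-12,12,-5.4,0],
    [-1,-12,12,-5.4,0],
    [-1,-12,12,-5.4,0],
  ],
)

```text
clock: 7.88
tcp_pos: [529.5, -49.1, 175.9]
ee_rot: [[0.001, -0.997, -0.079], [-0.002, -0.079, 0.997], [-1.0, -0.001, -0.002]]
contact_force: [-0.1, -0.1, -0.3]
grip_width: 0.001
```

Run:
```python
from rig import sense,camera
from h import *
s=sense();print(s['clock'],s['tcp_pos'],rk(s['tcp_pos']),s['contact_force'],s['grip_width'])
c=camera('wrist');pickle.dump((c,s),open('w2.pkl','wb'));cv2.imwrite('pics/w2.png',c['image'][:,:,::-1])
```

```text
7.875 [529.51860392 -49.05465422 175.88502645] [-48.56942222 -17.30870848] [-0.13984654 -0.08506301 -0.29154231] 0.0007547244898606844
```

View pics/w2.png

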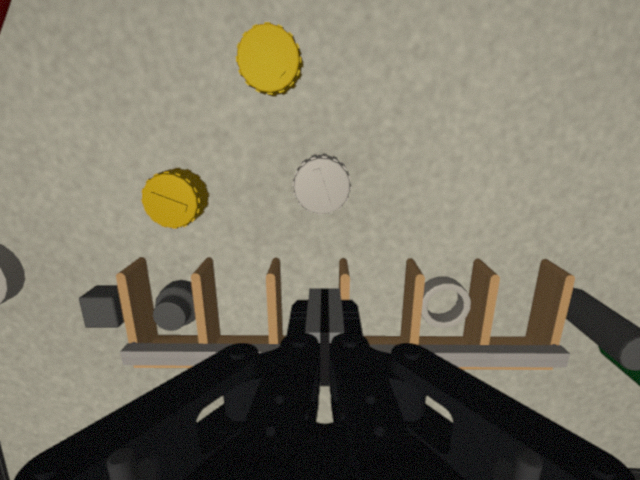

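The wrist view shows the cap top at (322,186), yellow caps at (268,58) and (171,198), divider noses along row ~260.

Run:
```python
from h import *
c,s=pickle.load(open('w2.pkl','rb'));W=WW(c,s);P=cloud(c,W);im=c['image']
hsv=cv2.cvtColor(im,cv2.COLOR_RGB2HSV)
def blob(m,nm,z):
    v,u=np.nonzero(m);q=rk(np.array([onplane(c,(a,b),z,W) for a,b in zip(u,v)]))
    cnt=np.stack([u,v],1).astype(np.int32);(cx,cy),r=cv2.minEnclosingCircle(cnt)
    print(nm,len(u),'circ px',cx,cy,r,'rack',rk(onplane(c,(cx,cy),z,W)),'rng',q.min(0),q.max(0),'mean',q.mean(0))
z=P[...,2];print(np.round(P[186,322],1),np.round(P[198,171],1))
w=(z>26)&(z<40);w[:150]=0;w[225:]=0
a=w.copy();a[:,:280]=0;a[:,365:]=0;blob(a,'cap',32)
a=w.copy();a[:,215:]=0;a[:,:130]=0;blob(a,'yel',32)
wm=(hsv[...,0]<20)&(hsv[...,1]>90)&(z>32);v,u=np.nonzero(wm)
r=rk(np.array([onplane(c,(a,b),38,W) for a,b in zip(u,v)]))
for k in range(7):
    y=192-64*k;sel=(abs(r[:,1]-y)<8);q=r[sel&(r[:,0]<40)];print(y,'xmin',r[sel,0].min().round(1),'y',q[:,1].min(),q[:,1].max(),q[:,1].mean())
t=np.linalg.inv(c['mount'])@np.array([0,0,0,1.]);p=c['intrinsics']@t[:3];print('tcp px',p[:2]/p[2])
```

```text
[500.8 -52.8  34.9] [ 520.8 -174.3   32.9]
cap 2611 circ px 321.6722412109375 185.0984649658203 29.586231231689453 rack [-77.70125746 -19.18928535] rng [-100.67126386  -42.2712095 ] [-53.71239917   4.49983734] mean [-77.52170847 -19.13372364]
yel 2543 circ px 170.5 200.0 31.213077545166016 rack [ -64.94982324 -142.54763402] rng [ -88.4541749  -166.52126166] [ -44.53098766 -117.55326379] mean [ -65.73195257 -142.21915987]
192 xmin -5.4 y 184.111326310578 197.69966135587882 191.06309487639732
128 xmin -6.0 y 121.31534690814321 133.09807407411634 127.3824263643344
64 xmin -5.7 y 59.04357294147218 69.22166672269853 64.0384375374128
0 xmin -5.4 y -3.3442273742027084 7.981708770706975 0.5873294462912687
-64 xmin -6.0 y -67.0677807875912 -58.059135263187976 -62.528619650551455
-128 xmin -5.7 y -131.37144251731604 -120.37114848080124 -126.04423906413952
-192 xmin -5.4 y -195.56227752274435 -184.0167884986344 -189.6535426232737
tcp px [322.90608028 305.07546489]
```

Call:
step_arm(
  plan=[
    [0.6,0,1.2,-0.1,0],
    [0.6,0,2.45,-0.2,0],
    [0.6,3,2.45,-0.2,0],
    [0.6,6,2.45,-0.2,0],
    [0.6,9,2.45,-0.2,0],
    [0.6,11,2.45,-0.2,0],
    [0.6,12,2.45,-0.2,0],
    [0.6,12,2.45,-0.2,0],
  ],
)

```text
clock: 8.93
tcp_pos: [504.8, -53.3, 55.5]
ee_rot: [[0.0, -0.997, -0.079], [-0.002, -0.079, 0.997], [-1.0, -0.0, -0.002]]
contact_force: [-0.1, 0.3, -0.6]
grip_width: 0.799
```

Run:
```python
from rig import sense,camera
from h import *
s=sense();print(s['clock'],s['tcp_pos'],rk(s['tcp_pos']),s['contact_force'],s['grip_width'])
c=camera('wrist');pickle.dump((c,s),open('w3.pkl','wb'));cv2.imwrite('pics/w3.png',c['image'][:,:,::-1])
c=camera('side');pickle.dump((c,s),open('d3.pkl','wb'));cv2.imwrite('pics/d3.png',cv2.resize(c['image'][170:360,200:470],None,fx=2.9,fy=2.9,interpolation=cv2.INTER_CUBIC)[:,:,::-1])
```

```text
8.925 [504.79067743 -53.29159745  55.53880143] [-73.5480691  -19.65156937] [-0.08212537  0.27867395 -0.57911599] 0.7985450490504766
```

View pics/w3.png

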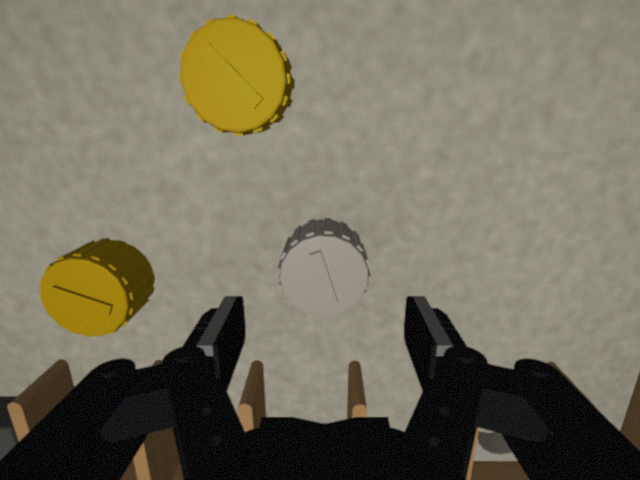

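View pics/d3.png

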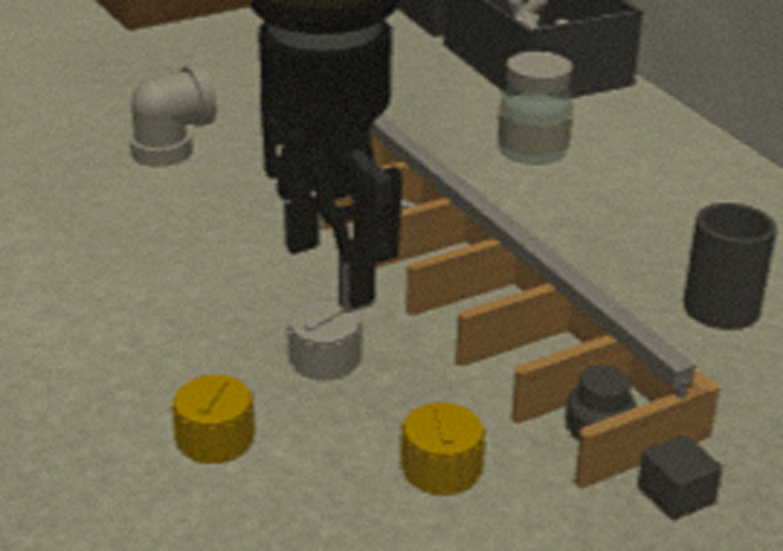

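Wrist view: cap top at (324,274) between the open fingers (inner faces ~243 and ~405). I'll measure it again at this close range.

Run:
```python
from h import *
c,s=pickle.load(open('w3.pkl','rb'));W=WW(c,s);P=cloud(c,W)
print(rk(onplane(c,(324,274),32,W)),np.round(P[274,324],1),rk(P[274,324]),c['range_z'][274,324])
c2,s2=pickle.load(open('d3.pkl','rb'))
# side view: cap top ellipse centre crop(325,322)
uv=(200+325/2.9,170+322/2.9);print('side cap',uv,rk(onplane(c2,uv,32)))
c0,_=pickle.load(open('side0.pkl','rb'))
for nm,uv in [('cap',(230+255/3.1,170+341/3.1)),('nose0',(230+343/3.1,170+288/3.1)),('nose64',(230+296/3.1,170+240/3.1)),('nose-64',(230+398/3.1,170+338/3.1))]:
  print(nm,rk(onplane(c0,uv,32 if nm=='cap' else 38)))
```

```text
[-78.29204483 -19.24073238] [499.  -53.3  34.3] [-79.32903251 -19.23874535] 179.30095
side cap (312.0689655172414, 281.0344827586207) [-76.79624693 -25.93086031]
cap [-74.99931677 -23.17785142]
nose0 [-4.3832318  -5.85076702]
nose64 [-2.59088417 58.8329432 ]
nose-64 [ -2.9039376  -67.59774342]
```

Call:
step_arm(
  plan=[
    [0.6,0,0.4,0.05,0],
    [0.6,1.5,0.4,0.05,0],
    [0.6,3,0.4,0.05,0],
    [0.6,4,0.4,0.05,0],
    [0.6,4.6,0.4,0.05,0],
    [0.4,4.6,0.4,0.05,0],
    [0.3,4.6,0.4,0.05,0],
    [0.22,4.6,0.4,0.05,0],
    [0.22,4.6,0.4,0.05,0],
  ],
)

```text
clock: 10.15
tcp_pos: [501.9, -53.3, 10.7]
ee_rot: [[0.003, -0.997, -0.079], [-0.003, -0.079, 0.997], [-1.0, -0.003, -0.003]]
contact_force: [-0.2, 0.2, 0.5]
grip_width: 0.611
```

Run:
```python
from rig import sense,camera
from h import *
s=sense();print(s['clock'],s['tcp_pos'],rk(s['tcp_pos']),s['contact_force'],s['grip_width'])
c=camera('wrist');pickle.dump((c,s),open('w4.pkl','wb'));cv2.imwrite('pics/w4.png',c['image'][:,:,::-1])
```

```text
10.15 [501.8768486  -53.26170503  10.70220583] [-76.45117302 -19.40002126] [-0.23473271  0.18223006  0.46762498] 0.6110094239388137
```

View pics/w4.png

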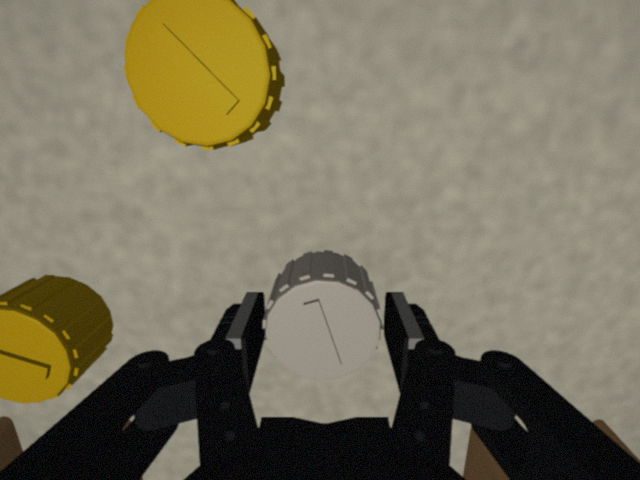

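The cap (322,328) is caged between the pads with a small clearance each side. Next: sweep it sideways along the table to the gap's line.

Call:
step_arm(
  plan=[
    [0.2,0,0,0.4,0],
    [0.2,0,0,0.9,0],
    [0.2,0,0,1.4,0],
    [0.2,0,0,1.9,0],
    [0.2,0,0,2.4,0],
    [0.2,0,0,2.9,0],
    [0.2,0,0,3.4,0],
    [0.2,0,0,3.9,0],
    [0.2,0,0,4.4,0],
    [0.2,0,0,4.8,0],
    [0.2,0,0,5.1,0],
    [0.2,0,0,5.3,0],
    [0.2,0,0,5.3,0],
  ],
)

```text
clock: 11.82
tcp_pos: [497.6, -0.2, 10.5]
ee_rot: [[0.003, -0.997, -0.079], [-0.002, -0.079, 0.997], [-1.0, -0.002, -0.003]]
contact_force: [-0.2, 0.0, 0.5]
grip_width: 0.6
```

Run:
```python
from rig import sense,camera
from h import *
s=sense();print(s['clock'],s['tcp_pos'],rk(s['tcp_pos']),s['contact_force'],s['grip_width'])
c=camera('wrist');pickle.dump((c,s),open('w5.pkl','wb'));cv2.imwrite('pics/w5.png',c['image'][:,:,::-1])
```

```text
11.825 [ 4.97619899e+02 -2.07903500e-01  1.04760015e+01] [-76.65838358  33.82387814] [-0.22823083  0.03808515  0.4546302 ] 0.6003085578221921
```

View pics/w5.png

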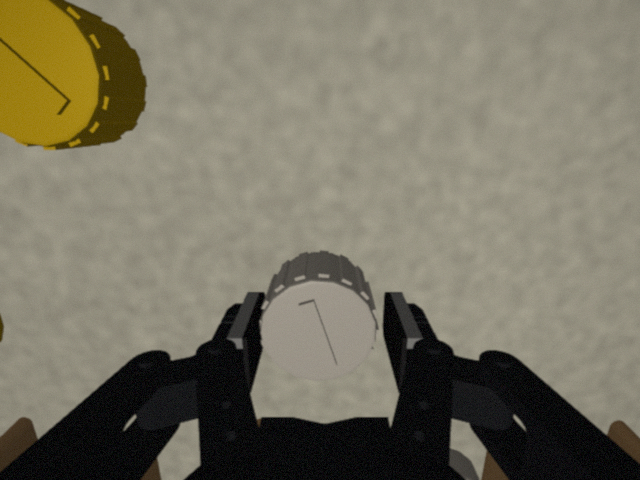

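Cap moved (318,329), standing at about y=32. Next: open, back straight off, and narrow the fingers to form a pusher.

Call:
step_arm(
  plan=[
    [0.5,0,0,-0.15,0],
    [0.5,0,0,-0.15,0],
    [0.5,0,0,-0.15,0],
    [0.5,0,1,-0.15,0],
    [0.5,0,2.5,-0.15,0],
    [0.5,0,4,-0.15,0],
    [0.5,0,5.5,-0.15,0],
    [0,0,5.5,-0.15,0],
    [-0.4,0,5.5,-0.15,0],
    [-0.4,0,5.5,-0.15,0],
    [-0.4,0,5.5,-0.15,0],
  ],
)

```text
clock: 13.25
tcp_pos: [443.3, -6.1, 10.3]
ee_rot: [[0.003, -0.997, -0.079], [-0.002, -0.079, 0.997], [-1.0, -0.003, -0.003]]
contact_force: [0.2, -0.8, 0.1]
grip_width: 0.305
```

Run:
```python
from rig import sense,camera
from h import *
s=sense();print(s['clock'],s['tcp_pos'],rk(s['tcp_pos']),s['contact_force'],s['grip_width'])
c=camera('wrist');pickle.dump((c,s),open('w6.pkl','wb'));cv2.imwrite('pics/w6.png',c['image'][:,:,::-1])
c=camera('side');pickle.dump((c,s),open('d6.pkl','wb'));cv2.imwrite('pics/d6.png',cv2.resize(c['image'][170:360,200:470],None,fx=2.9,fy=2.9,interpolation=cv2.INTER_CUBIC)[:,:,::-1])
```

```text
13.25 [443.30446651  -6.09555161  10.28584171] [-131.26435092   32.08670859] [ 0.18389931 -0.81343957  0.1392031 ] 0.3053669065858954
```

View pics/w6.png

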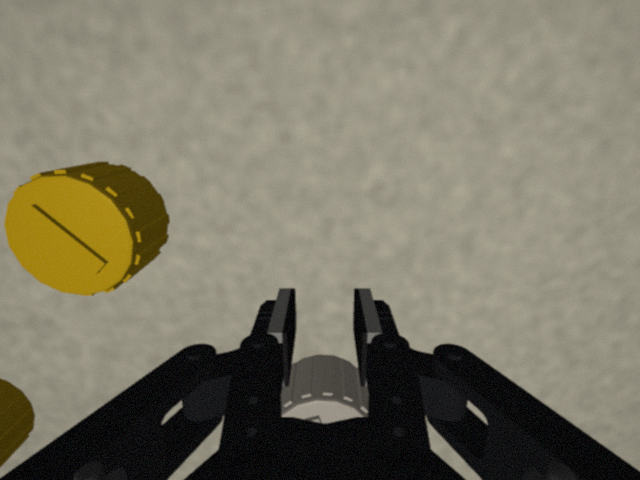

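View pics/d6.png

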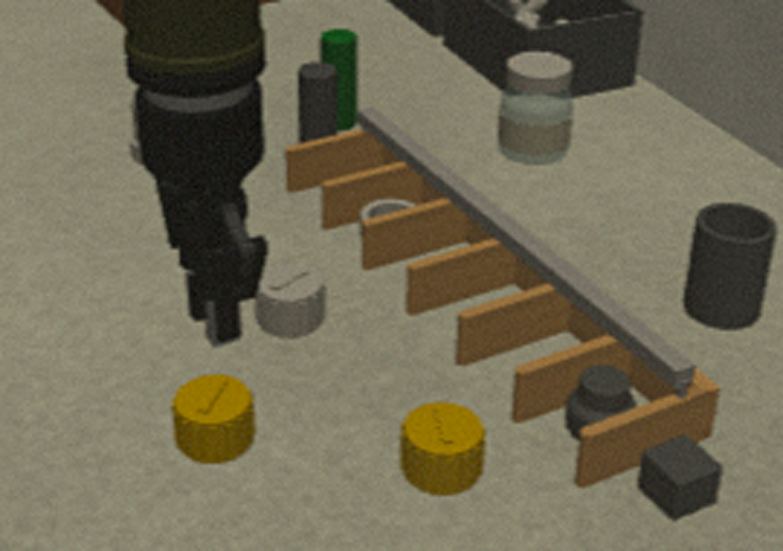

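Call:
step_arm(
  plan=[
    [-0.62,-0.4,0,0,0],
    [-0.62,-0.4,-0.5,0,0],
    [-0.62,-0.4,-1.2,0,0],
    [-0.62,-0.4,-1.8,0,0],
    [-0.62,-0.4,-2.3,0,0],
    [-0.62,-0.4,-2.8,0,0],
    [-0.62,-0.4,-3.3,0,0],
    [-0.62,-0.4,-3.8,0,0],
    [-0.62,-0.4,-4.3,0,0],
    [-0.62,-0.4,-4.8,0,0],
    [-0.62,-0.4,-5.3,0,0],
    [-0.62,-0.4,-5.8,0,0],
    [-0.62,-0.4,-6.3,0,0],
    [-0.62,-0.4,-6.8,0,0],
    [-0.62,-0.4,-7.3,0,0],
    [-0.62,-0.4,-7.6,0,0],
    [-0.62,-0.4,-7.6,0,0],
  ],
)

```text
clock: 15.48
tcp_pos: [519.1, -0.1, 14.4]
ee_rot: [[0.003, -0.997, -0.079], [-0.002, -0.079, 0.997], [-1.0, -0.003, -0.003]]
contact_force: [-0.7, -0.7, 0.2]
grip_width: 0.191
```

```bash
cat > look.py <<'E'
import sys
from rig import sense,camera
from h import *
k=sys.argv[1]
s=sense();print(s['clock'],s['tcp_pos'],rk(s['tcp_pos']),s['contact_force'],s['grip_width'])
c=camera('wrist');pickle.dump((c,s),open(f'w{k}.pkl','wb'));cv2.imwrite(f'pics/w{k}.png',c['image'][:,:,::-1])
c=camera('scene');pickle.dump((c,s),open(f's{k}.pkl','wb'));a=cv2.resize(c['image'][215:315,220:400],None,fx=4.2,fy=4.2,interpolation=cv2.INTER_CUBIC)
cv2.imwrite(f'pics/s{k}.png',a[:,:,::-1])
c=camera('side');pickle.dump((c,s),open(f'd{k}.pkl','wb'));cv2.imwrite(f'pics/d{k}.png',cv2.resize(c['image'][170:360,200:470],None,fx=2.9,fy=2.9,interpolation=cv2.INTER_CUBIC)[:,:,::-1])
E
python3 look.py 7
```

```text
15.475 [ 5.19107440e+02 -8.35552361e-02  1.44472527e+01] [-55.22369303  32.31266388] [-0.69753977 -0.65003678  0.16529676] 0.19065287057608443
```

View pics/w7.png

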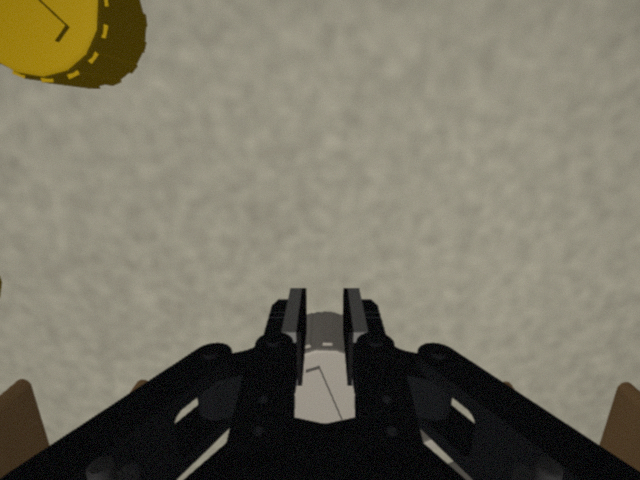

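View pics/s7.png

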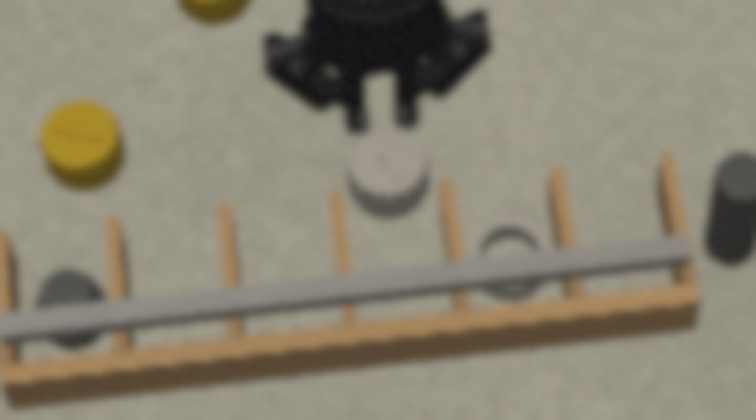

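View pics/d7.png

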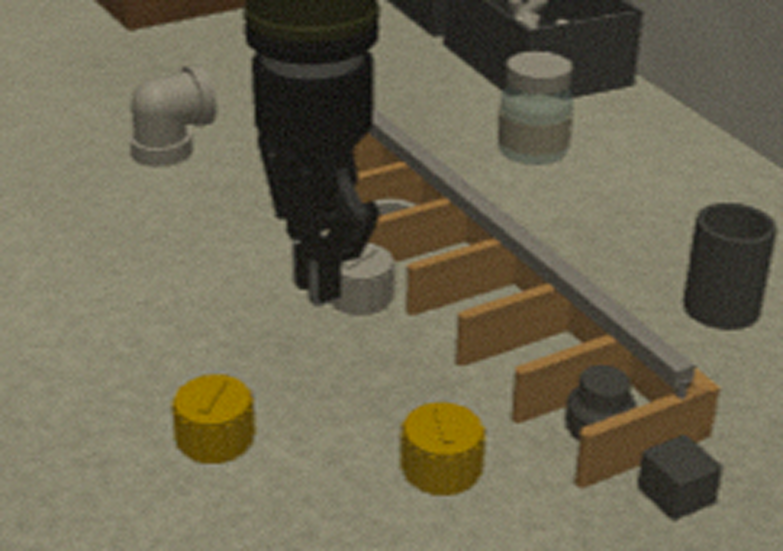

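Scene crop: cap (388,158) is on the gap's centre line (about 389 there). The outer knuckles are wider than the gap, so I check their height against the 38 mm dividers.

Run:
```python
from h import *
c,s=pickle.load(open('w7.pkl','rb'));W=WW(c,s);P=cloud(c,W)
for k in ('7',):
  R=P-np.array(s['tcp_pos']); T=R@np.array(s['ee_rot'])  # tool coords
  m=np.isfinite(T[...,0])&(P[...,2]>16)&(c['range_z']<200)&(T[...,1]<60)
  print(m.sum())
  for lo in range(-10,110,8):
    sel=m&(-T[...,0]>=lo)&(-T[...,0]<lo+8)
    if sel.sum()>5:
      q=T[sel];print('above tcp',lo,'n',sel.sum(),'z',np.percentile(q[:,2],[0,2,98,100]).round(),'y',np.percentile(q[:,1],[2,98]).round())
for uv in [(210,350),(440,345),(270,320),(285,300),(270,345),(100,470)]: print(uv,c['range_z'][uv[1],uv[0]],T[uv[1],uv[0]].round(1))
```

```text
65461
above tcp -2 n 1444 z [-158. -157.  157.  158.] y [-89.  11.]
above tcp 6 n 1623 z [-157. -157.  157.  158.] y [-87.  11.]
above tcp 14 n 4643 z [-156.  -18.   19.   22.] y [-46.  11.]
above tcp 22 n 892 z [-21. -20.  22.  22.] y [-9. 11.]
above tcp 30 n 950 z [-21. -19.  21.  22.] y [-10.  11.]
above tcp 38 n 1492 z [-36. -28.  29.  38.] y [-9. 14.]
above tcp 46 n 3658 z [-42. -39.  41.  44.] y [-8. 14.]
above tcp 54 n 8487 z [-47. -43.  44.  48.] y [-11.  12.]
above tcp 62 n 5937 z [-52. -48.  49.  53.] y [-11.  17.]
above tcp 70 n 10754 z [-56. -52.  53.  57.] y [-10.  17.]
above tcp 78 n 12852 z [-62. -57.  58.  63.] y [-1. 17.]
above tcp 86 n 10610 z [-64. -60.  60.  64.] y [ 9. 19.]
above tcp 94 n 2119 z [-19. -19.  20.  20.] y [18. 20.]
(210, 350) 108.33563 [-51.1  12.8 -33.9]
(440, 345) 112.35576 [-47.2  11.9  36.8]
(270, 320) 135.7245 [-24.2   6.9 -19.9]
(285, 300) 151.26624 [ -7.9   6.7 -16. ]
(270, 345) 110.95645 [-48.4  12.7 -16.2]
(100, 470) 72.45194 [-89.2  11.5 -44.7]
```

The fingers stay within ±22 mm up to 52 mm above the table, so they clear the gap and the dividers. Pushing on.

Call:
step_arm(
  plan=[
    [-0.62,0,-0.4,0,0],
    [-0.62,0,-0.8,0,0],
    [-0.62,0,-1.2,0,0],
    [-0.62,0,-1.6,0,0],
    [-0.62,0,-2.0,0,0],
    [-0.62,0,-2.4,0,0],
    [-0.62,0,-2.8,0,0],
    [-0.62,0,-3.2,0,0],
    [-0.62,0,-3.6,0,0],
    [-0.62,0,-4.0,0,0],
    [-0.62,0,-4.4,0,0],
    [-0.62,0,-4.8,0,0],
    [-0.62,0,-5.2,0,0],
    [-0.62,0,-5.6,0,0],
    [-0.62,0,-6.0,0,0],
    [-0.62,0,-6.0,0,0],
  ],
)

```text
clock: 17.62
tcp_pos: [579.0, 4.7, 14.6]
ee_rot: [[0.003, -0.997, -0.079], [-0.002, -0.079, 0.997], [-1.0, -0.003, -0.003]]
contact_force: [-0.3, -0.5, -0.5]
grip_width: 0.188
```

```bash
python3 look.py 8
```

```text
17.625 [578.98771444   4.68368698  14.6316502 ] [ 4.84571564 32.50919222] [-0.34771028 -0.46565262 -0.49634268] 0.18804612510105972
```

View pics/s8.png

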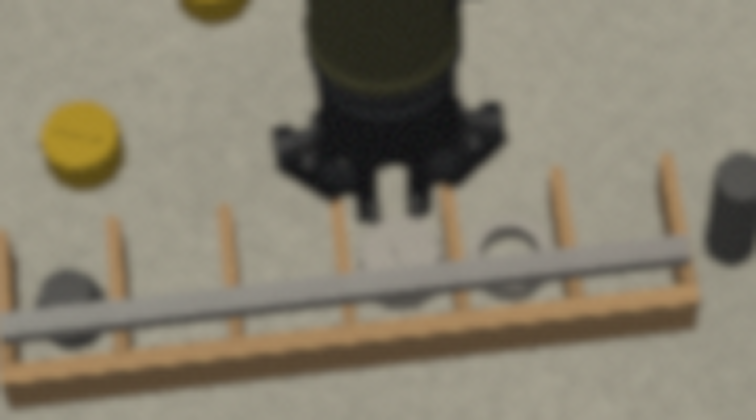

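View pics/d8.png

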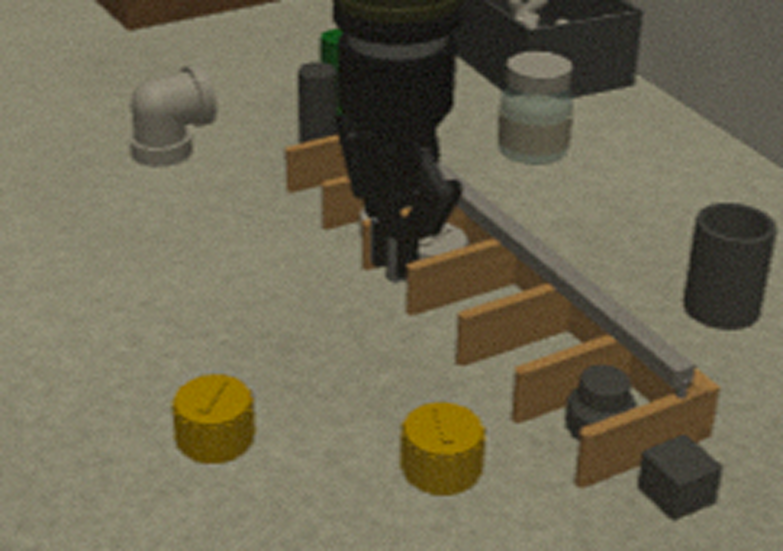

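The cap is centred in the third gap, between dividers. Now the last stretch, carefully.

Call:
step_arm(
  plan=[
    [-0.62,0,-0.3,0,0],
    [-0.62,0,-0.6,0,0],
    [-0.62,0,-0.9,0,0],
    [-0.62,0,-1.2,0,0],
    [-0.62,0,-1.5,0,0],
    [-0.62,0,-1.7,0,0],
    [-0.62,0,-1.7,0,0],
  ],
)

```text
clock: 18.65
tcp_pos: [595.7, 6.0, 14.7]
ee_rot: [[0.003, -0.997, -0.079], [-0.002, -0.079, 0.997], [-1.0, -0.003, -0.003]]
contact_force: [-0.2, 0.5, 0.2]
grip_width: 0.192
```

Call:
step_arm(
  plan=[
    [-0.62,0,-0.1,0,0],
    [-0.62,0,-0.2,0,0],
    [-0.62,0,-0.2,0,0],
  ],
)

```text
clock: 19.02
tcp_pos: [597.8, 6.1, 14.7]
ee_rot: [[0.003, -0.997, -0.079], [-0.002, -0.079, 0.997], [-1.0, -0.003, -0.003]]
contact_force: [-0.3, -0.7, -0.4]
grip_width: 0.192
```

Call:
step_arm(
  plan=[
    [-0.62,0,-0.1,0,0],
    [-0.62,0,-0.2,0,0],
    [-0.62,0,-0.2,0,0],
  ],
)

```text
clock: 19.4
tcp_pos: [599.9, 6.3, 14.7]
ee_rot: [[0.003, -0.997, -0.079], [-0.002, -0.079, 0.997], [-1.0, -0.003, -0.003]]
contact_force: [0.2, 0.4, -1.2]
grip_width: 0.192
```

Call:
step_arm(
  plan=[
    [-0.62,0,-0.1,0,0],
    [-0.62,0,-0.15,0,0],
    [-0.62,0,-0.15,0,0],
  ],
)

```text
clock: 19.77
tcp_pos: [600.6, 6.4, 14.6]
ee_rot: [[0.002, -0.997, -0.079], [-0.003, -0.079, 0.997], [-1.0, -0.001, -0.003]]
contact_force: [-3.7, 0.4, 2.2]
grip_width: 0.193
```

```bash
python3 look.py 9
```

```text
19.775 [600.63209346   6.36309499  14.59608805] [26.55512892 32.5365927 ] [-3.7475596   0.35889351  2.18569076] 0.19331656508725092
```

View pics/s9.png

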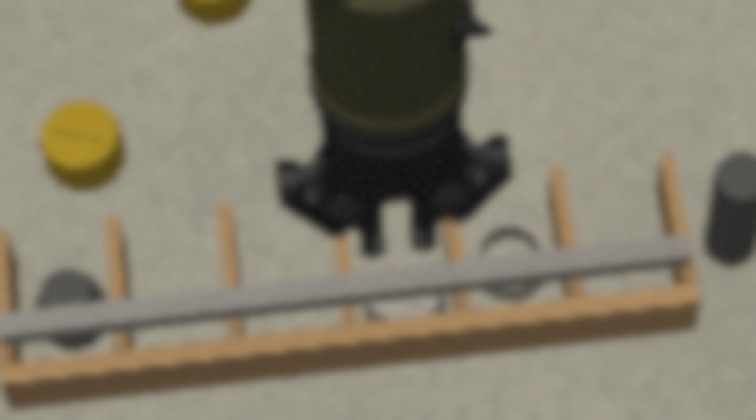

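View pics/w9.png

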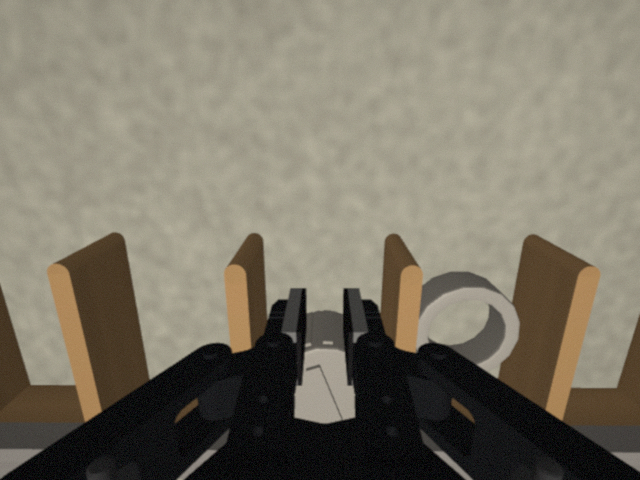

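The force rose to 3.7 N at TCP x = 26.6, where I predicted board contact (about 26). Scene crop: the cap reaches the board past the rail at (402,300). Next: back off straight, lift and verify.

Call:
step_arm(
  plan=[
    [-0.62,0,0.5,0,0],
    [-0.62,0,2,0,0],
    [-0.62,0,4.5,0,0],
    [-0.62,0,7.5,0,0],
    [-0.62,0,10,0,0],
    [-0.62,-4,11,0,0],
    [-0.62,-9,11,0,0],
    [-0.62,-13,11,0,0],
    [-0.62,-16,11,0,0],
    [-0.62,-18,13,0,0],
    [-0.62,-18,14,0,0],
    [-0.62,-18,14,0,0],
    [-0.62,-18,14,0,0],
  ],
)

```text
clock: 21.55
tcp_pos: [461.0, -4.2, 193.6]
ee_rot: [[0.001, -0.997, -0.079], [-0.002, -0.079, 0.997], [-1.0, -0.001, -0.002]]
contact_force: [0.2, 0.3, 0.1]
grip_width: 0.192
```

```bash
python3 look.py 10
python3 - <<'E'
from h import *
c,s=pickle.load(open('w10.pkl','rb'));W=WW(c,s);P=cloud(c,W);r=rk(P);z=P[...,2]
m=(z>26)&(z<37)&(abs(r[...,1]-32)<27)&(r[...,0]>20)&(r[...,0]<75)
v,u=np.nonzero(m);print(len(u));q=rk(np.array([onplane(c,(a,b),32,W) for a,b in zip(u,v)]));print('cap visible x',q[:,0].min(),q[:,0].max(),'y',q[:,1].min(),q[:,1].max())
hsv=cv2.cvtColor(c['image'],cv2.COLOR_RGB2HSV)
wm=(hsv[...,0]<20)&(hsv[...,1]>90)&(z>32);v,u=np.nonzero(wm);rr=rk(np.array([onplane(c,(a,b),38,W) for a,b in zip(u,v)]))
for y in (64,0):
    sel=abs(rr[:,1]-y)<8;print(y,'nose',rr[sel,0].min(),'ymean',rr[sel&(rr[:,0]<40),1].mean())
E
```

```text
21.55 [461.03910273  -4.24241378 193.63682053] [-113.44012135   32.5848665 ] [0.246813   0.31931885 0.08063135] 0.192412419955876
1330
cap visible x 30.198374441046504 72.99895757277507 y 5.393400751323317 56.01661258851964
64 nose -12.199338963486177 ymean 64.60164098891222
0 nose -30.944985687186065 ymean -0.9043372577307119
```

View pics/w10.png

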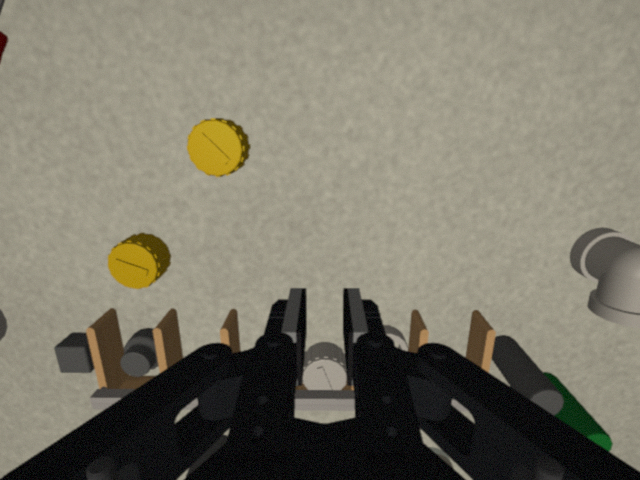

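View pics/s10.png

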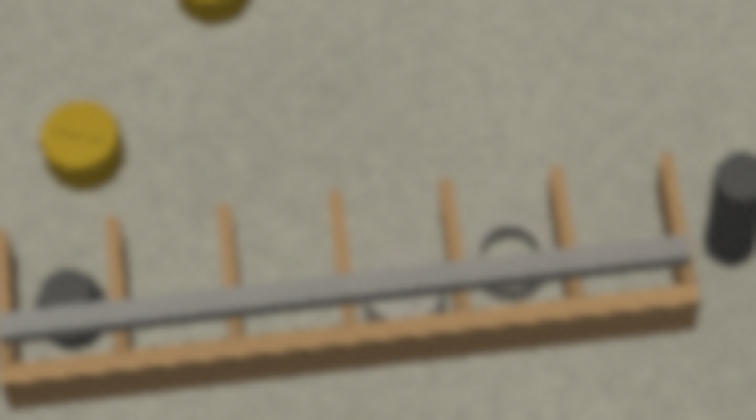

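View pics/d10.png

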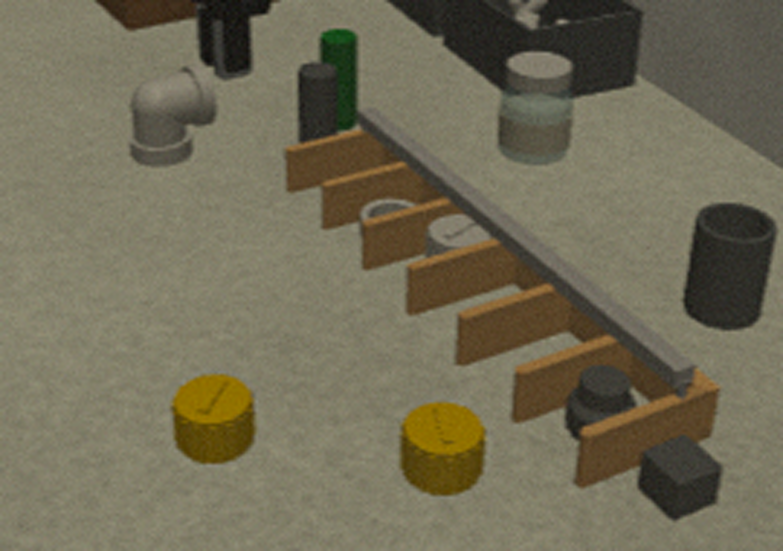

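Run:
```python
from h import *
c,s=pickle.load(open('d10.pkl','rb'))
a=cv2.resize(c['image'][225:275,320:390],None,fx=10,fy=10,interpolation=cv2.INTER_CUBIC);cv2.imwrite('pics/d10z.png',a[:,:,::-1])
c,s=pickle.load(open('w10.pkl','rb'))
a=cv2.resize(c['image'][330:420,280:370],None,fx=6.5,fy=6.5,interpolation=cv2.INTER_CUBIC);cv2.imwrite('pics/w10z.png',a[:,:,::-1])
```

```text
(no output)
```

View pics/d10z.png

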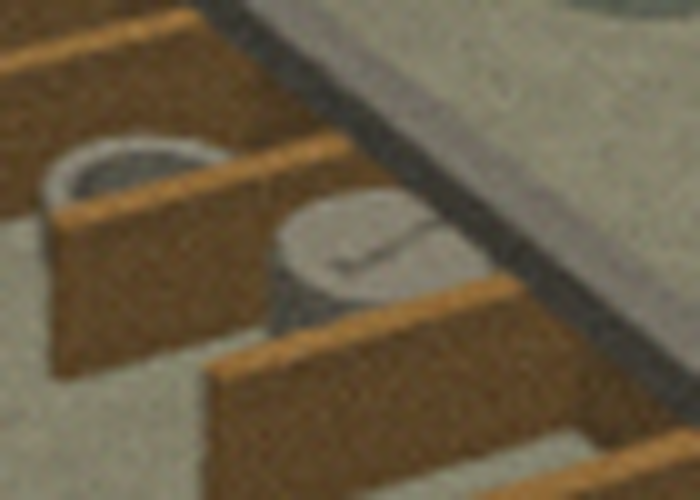

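View pics/w10z.png

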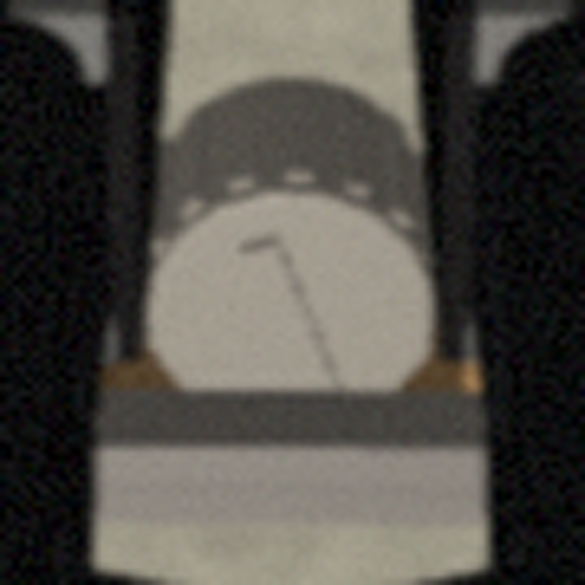

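Run:
```python
from h import *
c,s=pickle.load(open('w10.pkl','rb'));W=WW(c,s)
f=rk(onplane(c,(280+292/6.5,330+193/6.5),32,W));print('cap front',f)
for uv in [(415,309),(234,309),(480,311)]: print('nose',rk(onplane(c,uv,38,W)))
print('rail front edge',rk(onplane(c,(325,330+445/6.5),58,W)),'rail back',rk(onplane(c,(325,330+525/6.5),58,W)))
c,s=pickle.load(open('d10.pkl','rb'))
print('side cap front',rk(onplane(c,(320+27.5,225+24),32)),'noses',rk(onplane(c,(320+20.5,225+37.3),38)),rk(onplane(c,(320+5,225+21.8),38)))
```

```text
cap front [36.94569851 34.16373638]
nose [-24.25368488 118.33637685]
nose [-23.36301167 -51.46668612]
nose [-22.46188719 179.51441654]
rail front edge [61.35535789 34.35784537] rail back [76.0681214 34.4280968]
side cap front [39.2456542 40.6266721] noses [-3.55477282 -3.87301952] [-2.29243136 61.46231891]
```

Run:
```python
from rig import sense,close_job
s=sense();print(s['contact_force'],s['tcp_pos'],s['qd'].round(3) if hasattr(s['qd'],'round') else s['qd']);print(close_job())
```

```text
[-0.09437887 -0.78079877  0.04143503] [461.01940744  -4.16934024 193.72105948] [ 0.    -0.003 -0.     0.    -0.002  0.003 -0.   ]
the job is handed in; nothing more can be done
None
```

The rail count and the cap push are both done, and the job is handed in at about 22 s on the robot's clock; no verdict came back.

**Count:** The grey post is at the rack's +y end. I ran the closed fingertips along the rail from the first gap to the third, ending at rack y ≈ 35. The force was 2.4 to 2.9 N at each stop, and I lifted off there.

**Push:** I moved the white cap sideways between loosely open fingers. Then I pushed it into the third gap with two fingertips until it met the back board, where the force rose to 3.7 N at the predicted place.

**Last checks:**
- The cap is upright, with y ≈ 32 to 34 (gap centre 32).
- Its front edge is about 39 mm into the gap, measured against the rail, which is where it should be when home.
- In the final pictures the nearby fittings and the rail look unchanged. I did not measure the other fittings or the rail's height.
- The gripper is clear at 194 mm height, and the remaining force reading is only noise.

**Disagreements:**
- The cameras differed by up to about 7 mm along the rack's depth. I worked from a middle value and from relative distances.
- In the last wrist picture, my nose check failed: the hand-picked pixels came out about 20 mm off in depth, and the automatic fit was also wrong. I disregarded both. The rail edges and the board contact agree with each other.

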